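Hang the rinsed cups to drain

ROBOT

A 6-joint arm with a two-finger parallel gripper is mounted at the origin on a cart in front of the work surface, level with it; the furniture and walls round the work are solid. World frame = base frame: x ahead of the robot, y to its left, z up, the work surface at z = 0. Lengths are in m, angles in degrees, forces in N, time in s.
With the tool pointing down it reaches from about 0.25 to 0.775 m from the base axis. Payload 4 kg.
Tool frame: the origin (TCP) lies midway between the tips of the shut fingers; the grasp point (between the pads) lies 19 mm behind it (manip.grip_depth is the distance from the TCP to the grasp point, in m); z points along the fingers, y is the line along which they close (so a half turn about z gives the same grasp; the last joint's range is limited). The gripper opens to 85 mm and grips with 20 to 120 N. Pads are 22 mm wide; open, the fingers measure 114 mm over their backs; the gripper's body (76 mm by 85 mm) begins 54 mm behind the grasp point. The pads swing forward as they close: fully open they stand 13 mm farther back than shut.
Start: joints at [-72.943, 4.996, 78.535, -0, 96.463, -5.907], TCP at [0.215, -0.506, 0.231] pointing down, gripper open.
Joint ranges: [-177.83, 177.83], [-43.37, 116.18], [15.69, 146.23], [-61.86, 241.86], [9.47, 152.12], [-147.06, 147.06]. Speed limits (degrees/s): [159.86, 159.86, 180, 180, 180, 180].

INTERFACE

Orientations are given as [roll, pitch, yaw] about the fixed x, y, z axes, in that order (R = Rz(yaw) Ry(pitch) Rx(roll)).
In Python, from station import manip gives the robot as it stands.
- The arm moves only by the tool jog_arm, never from a script. Its argument "increments" is a list of rows, each a list of 4 numbers: the shift along the tool's x, y, z in m, then the turn about the tool's z in rad. In form: [[tx, ty, tz, roll], ...]. A call has 1 to 8 rows; each row is the pose to reach, as a shift and turn from the pose commanded when the call began, along the tool's axes at that moment; what a row does not reach only later rows make up. A row lasts 1/8 s, in which the tool goes at most 62.5 mm and 10.7 degrees, less where a joint would pass 70% of its speed; a pose out of reach is approached as far as the arm can. A call with a gripper value outside its range is refused whole. "fingers" is the finger opening in m, from 0 to 0.0854, set as the call begins (left out, the last holds). The fingers move at their own pace and stop on an object; "grip_force" is the grip in N (left out, the last holds). Time passes only in rows, so rows that repeat a pose let the fingers close. It gives the time, the measured TCP pose, the force, the opening and the grip force at its end, in the units of the state.
- manip.observe(): the state, without advancing time (a new reading comes with each control period).
- manip.read_camera(name): name is "scene" or "side" or "wrist"; returns a dict with "pixels" (420x560x3 uint8, red, green, blue), "z_map" (420x560 float32, m along the optical axis (not along the pixel's ray), 0 where there is no reading), "vfov" (degrees; the focal length in pixels is half the picture's height over the tangent of half this angle, whatever the lens; pixels are square), "cx", "cy" (the principal point, pixels), "R" (3x3) and "t" (3): a world point X has camera coordinates R X + t. Camera axes: x right, y down, z forward; pixel columns grow to the right and rows downward; lengths in m; the calibration is good to about 2 mm. The wrist camera is an equidistant fisheye: a pixel r from the principal point sees the ray r / f radians off the axis. A picture is of the moment at which its call begins.
- manip.hand_in(): hands the job in; it is judged then, once.
The state is a dict: "time_s": time; "joint_pos": joint angles; "dq": joint speeds; "joint_torque": joint torques, N m; "tool_pos": TCP position; "ee_rot": TCP orientation; "force": force on the tool from outside, world axes, zero at the start; "moment": the same for the moment, N m; "width": finger opening in m; "gripper_force": force on a finger pad.
Only numpy, scipy, OpenCV 4.12 (cv2) and the standard library are available. Lean on these libraries where they do the work, as an engineer would, in place of code of your own. Each camera call takes 0.05 s, during which the arm holds its last target. There are 200 camera calls.

TASK

The two brush-rinsing cups have just been rinsed. First push the drip tray fully home under the draining rack, then hang each cup mouth-down on a peg of its own, fully on so that its floor rests against the peg's tip, and let go. Either cup may take either peg; leave the other things on the table where they are.

Things in the scene. Friction and masses are not known exactly. Their poses are not given: they have to be found in the camera images.
- cup_blue: Blue eight-sided straight cup: 60 mm over flats, 90 mm long, walls 3.5, floor 4 mm (inside 53 over flats, 86 deep), about 90 g. Starts lying on a flat side, mouth roughly away from the robot; a white 9 mm band marks the mouth end. Origin: on its axis, halfway along (30 mm above the table as it lies); x axis points out of the mouth.
- cup_orange: Orange eight-sided straight cup: 60 mm over flats, 90 mm long, walls 3.5, floor 4 mm (inside 53 over flats, 86 deep), about 90 g. Starts lying on a flat side, mouth roughly away from the robot; a white 9 mm band marks the mouth end. Origin: on its axis, halfway along (30 mm above the table as it lies); x axis points out of the mouth.
- rack: Wooden draining rack, fixed: an upright board 270 mm wide, 14 thick, 150 high, two angled pegs on its front face, and a low skid (22 mm high) either side of the tray, reaching 116 mm forward. Origin: on the table under the middle of the board's front face; -x is the rack's front (towards the robot, give or take its yaw), z up.
- peg_left: Left steel peg (seen from the robot), 12 mm thick, round end, leaning 45 deg from vertical to the rack's front; pegs 140 mm apart. Origin: its root in the board's face, 115 mm up; z points along it to the tip at z = 106 mm; y is level along the board. Rubber collar 21 mm wide at z < 9 mm. A cup fully on (floor on the tip) has its middle at z = 65 mm, sagging about 20 mm below the peg's axis.
- peg_right: Right steel peg (seen from the robot), 12 mm thick, round end, leaning 45 deg from vertical to the rack's front; pegs 140 mm apart. Origin: its root in the board's face, 115 mm up; z points along it to the tip at z = 106 mm; y is level along the board. Rubber collar 21 mm wide at z < 9 mm. A cup fully on (floor on the tip) has its middle at z = 65 mm, sagging about 20 mm below the peg's axis.
- drip_tray (a joint): Slide of the black drip tray (105 mm deep, 220 mm wide, 18 mm high) that runs on the table under the pegs: 0 = fully home against its stop, grows in m as it is drawn out along the rack's -x; range 0 to 0.10 m. It moves against about 1.5 N of friction and stays where it is left.
- tray_tab (a point): Middle of the top edge of the red upright tab on the middle of the tray's front edge: 10 mm thick (rack's x), 50 mm wide (rack's y), top 52 mm above the table; pinch it from above or push its front face. The tray floor behind it is 5 mm (ribs 8 mm) above the table. Tray home: the tab is 115.5 mm in front of the board.
- glue_bottle: Bystander, loose: white glue bottle with a blue and red label and a red nozzle cap, 52x52x130 mm, upright. Origin: centre of its underside.
- cement_jar: Bystander, loose: square glass jar with a green cap, 46x46x78 mm, upright. Origin: centre of its underside.
- blue_tape: Bystander, loose: roll of blue tape lying flat, 55 mm across, 18 mm high. Origin: centre of its underside.
- marker: Bystander, loose: blue marker pen lying flat, 12x120x12 mm. Origin: centre of its underside.
Things that resemble listed ones, but are neither listed nor needed, are in the scene too. Of the things shaped like the cup_blue, the blue one is meant.

How it is judged:
By the outcome, as a careful person would: the job done as asked, in the order asked, and still so for the second after the job is handed in, with the robot touching nothing.
It also fails if it takes over 67 s, if anything falls off the work surface, if the arm or the gripper's body presses on something with over 40 N, if the wrist force passes 120 N, or if a joint passes its speed limit or range.

## Working session

There is one attempt and no reset: what is moved stays moved. The work goes in short steps, Python scripts to look and compute and a tool call to move; the robot and the scene stay as the last step left them, time stands still between calls to the robot, and variables do not carry over. Pictures are saved under pics/ and viewed, at most 10 in all, crops included, and the job is handed in when it is done.

Besides the shell and the picture viewer there is one more tool, called after "Emit:" by a JSON object that holds its "op" and its "data", one argument or row to a line. jog_arm: Moves the arm, as the interface text tells. Its arguments: {"type":"object","properties":{"increments":{"type":"array","items":{"type":"array","items":{"type":"number"}}},"fingers":{"type":"number"},"grip_force":{"type":"number"}},"required":["increments"]}

```bash
mkdir -p pics; ls; cat > h.py <<'E'
import numpy as np, cv2
from station import manip
from scipy.spatial.transform import Rotation as Ro
def cam(n,save=None):
    c=manip.read_camera(n)
    if save: cv2.imwrite('pics/'+save,c['pixels'][:,:,::-1])
    return c
def cloud(c,fish=False):
    h,w=c['z_map'].shape; f=h/2/np.tan(np.radians(c['vfov'])/2)
    u,v=np.meshgrid(np.arange(w),np.arange(h)); z=c['z_map']
    a=(u-c['cx'])/f; b=(v-c['cy'])/f
    if fish:
        r=np.hypot(a,b)+1e-9; s=np.tan(np.minimum(r,1.5))/r; a=a*s;b=b*s
    P=np.stack([a*z,b*z,z],-1)
    X=(P-c['t'])@c['R']; X[z==0]=np.nan
    return X
E
python3 - <<'E'
from h import *
a=cam('scene','s1.png');b=cam('side','d1.png')
np.savez('m1.npz',s=cloud(a),d=cloud(b),sp=a['pixels'],dp=b['pixels'])
print(manip.observe()); print(a['R'],a['t'])
E
```

```text
pics
{'time_s': 0.1, 'joint_pos': array([-7.29439679e+01,  5.03651547e+00,  7.86172112e+01, -1.66423692e-03,
        9.64640277e+01, -5.90911691e+00]), 'dq': array([-0.0804776 , -0.11769949, -0.27627221,  0.06540683, -0.01112578,
       -0.00630737]), 'joint_torque': array([ 3.05927024e-03, -3.53013396e+01, -3.14219856e+01, -3.03969091e-05,
        7.87869823e-03, -3.74152165e-06]), 'tool_pos': array([ 0.21442867, -0.50597917,  0.23023057]), 'ee_rot': array([-1.79882701e+02, -1.04776495e-02,  2.29649526e+01]), 'force': array([-0.64243693, -0.92252227, -0.38176308]), 'moment': array([-0.03848893, -0.01617618,  0.00623045]), 'gripper_force': 0.0, 'width': 0.08540924499285082}
[[-0.84242983 -0.53876237  0.006862  ]
 [-0.24155787  0.36626407 -0.89861028]
 [ 0.4816241  -0.75867367 -0.43869407]] [0.52685567 0.1652427  1.07707109]
```

View pics/s1.png

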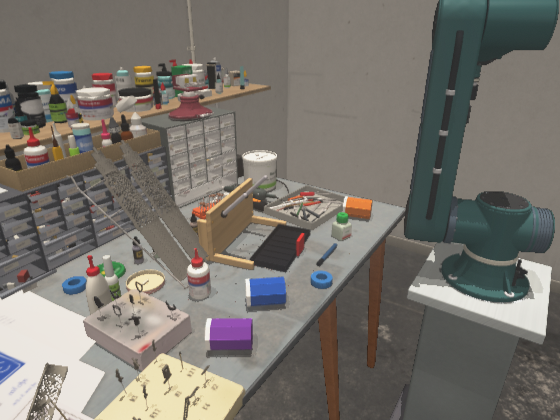

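View pics/d1.png

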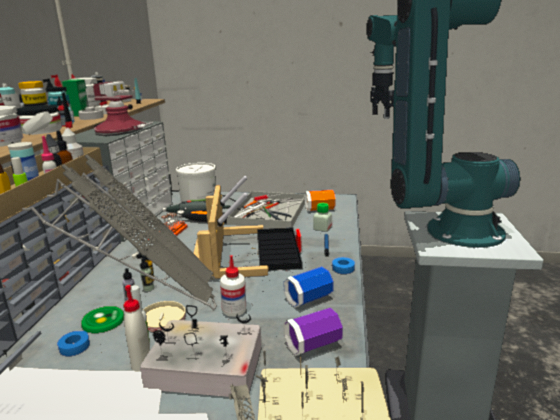

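The scene view shows the blue cup at (266,291), a purple look-alike at (229,333), the orange cup at (357,208), and the tray's red tab at (300,243). The pegs are at about (228,180) to (265,205). The blue tape is at (321,280), the jar at (342,225) and the glue bottle at (199,278). In the side view, blue is at (310,286), purple at (314,330) and orange at (320,198).

Candidates: for cup_blue, blue (266,291) or purple (229,333), so I choose blue. For cup_orange, only (357,208); the orange at (205,210) is pliers.

```bash
python3 - <<'E'
from h import *
m=np.load('m1.npz')
im=np.vstack([cv2.resize(m['sp'][180:320,190:390],(800,560))])
cv2.imwrite('pics/c1.png',im[:,:,::-1])
for n in 'sd':
    X=m[n]; p=m[n+'p']; hsv=cv2.cvtColor(p,cv2.COLOR_RGB2HSV).astype(int); H,S,V=[hsv[...,i] for i in range(3)]
    def rep(name,mask,box):
        mk=mask&(X[...,0]>box[0])&(X[...,0]<box[1])&(X[...,1]>box[2])&(X[...,1]<box[3])&(X[...,2]>.004)&(X[...,2]<.3)
        k,l,st,ce=cv2.connectedComponentsWithStats(mk.astype(np.uint8))
        for i in range(1,k):
            if st[i,4]>25:
                Q=X[l==i]; print(n,name,st[i,4],ce[i].round(),np.nanpercentile(Q,[2,50,98],axis=0).round(3).tolist())
    B=(0.1,1,-.6,.6)
    rep('blue',(H>105)&(H<125)&(S>150),B); rep('orange',(H<14)&(H>5)&(S>180)&(V>120),B)
    rep('red',((H<5)|(H>174))&(S>170)&(V>90),B); rep('purple',(H>130)&(H<150)&(S>120),B)
    rep('wood',(H>=12)&(H<24)&(S>80)&(V>60),B)
    rep('green',(H>45)&(H<75)&(S>150),B)
E
```

```text
s blue 569 [267. 287.] [[0.373, 0.371, 0.042], [0.406, 0.403, 0.056], [0.44, 0.434, 0.062]]
s orange 151 [359. 203.] [[0.379, -0.162, 0.045], [0.411, -0.14, 0.056], [0.45, -0.123, 0.063]]
s red 30 [300. 237.] [[0.455, 0.137, 0.049], [0.461, 0.161, 0.053], [0.469, 0.18, 0.055]]
s purple 884 [230. 330.] [[0.351, 0.527, 0.041], [0.387, 0.56, 0.056], [0.423, 0.59, 0.062]]
s wood 445 [145. 142.] [[0.977, 0.167, 0.232], [0.982, 0.223, 0.258], [0.986, 0.286, 0.279]]
s wood 263 [112. 151.] [[0.976, 0.314, 0.231], [0.979, 0.341, 0.259], [0.983, 0.38, 0.278]]
s wood 1344 [ 56. 170.] [[0.972, 0.413, 0.231], [0.976, 0.515, 0.254], [0.981, 0.597, 0.277]]
s wood 2842 [229. 226.] [[0.54, 0.061, 0.007], [0.654, 0.264, 0.064], [0.695, 0.336, 0.151]]
s wood 238 [358. 203.] [[0.379, -0.174, 0.04], [0.415, -0.139, 0.055], [0.453, -0.122, 0.063]]
s wood 36 [138. 254.] [[0.794, 0.435, 0.02], [0.799, 0.444, 0.028], [0.804, 0.449, 0.038]]
d blue 881 [315. 283.] [[0.369, 0.371, 0.014], [0.402, 0.406, 0.049], [0.438, 0.435, 0.062]]
d blue 90 [292. 291.] [[0.443, 0.386, 0.005], [0.452, 0.393, 0.016], [0.459, 0
[... 876 characters left out ...]
, 0.007], [0.656, 0.29, 0.07], [0.783, 0.337, 0.151]]
d wood 365 [322. 198.] [[0.374, -0.163, 0.009], [0.41, -0.135, 0.047], [0.448, -0.117, 0.062]]
d wood 31 [149. 262.] [[0.73, 0.349, 0.043], [0.793, 0.354, 0.052], [0.8, 0.469, 0.117]]
d wood 263 [254. 270.] [[0.523, 0.283, 0.005], [0.553, 0.309, 0.017], [0.588, 0.318, 0.023]]
d wood 125 [164. 305.] [[0.671, 0.453, 0.004], [0.723, 0.461, 0.008], [0.751, 0.486, 0.014]]
d wood 61 [182. 327.] [[0.622, 0.579, 0.045], [0.632, 0.587, 0.046], [0.642, 0.596, 0.048]]
d green 99 [322. 207.] [[0.391, -0.004, 0.057], [0.405, 0.015, 0.07], [0.42, 0.023, 0.078]]
d green 663 [102. 320.] [[0.789, 0.488, 0.005], [0.824, 0.533, 0.01], [0.864, 0.562, 0.012]]
```

View pics/c1.png

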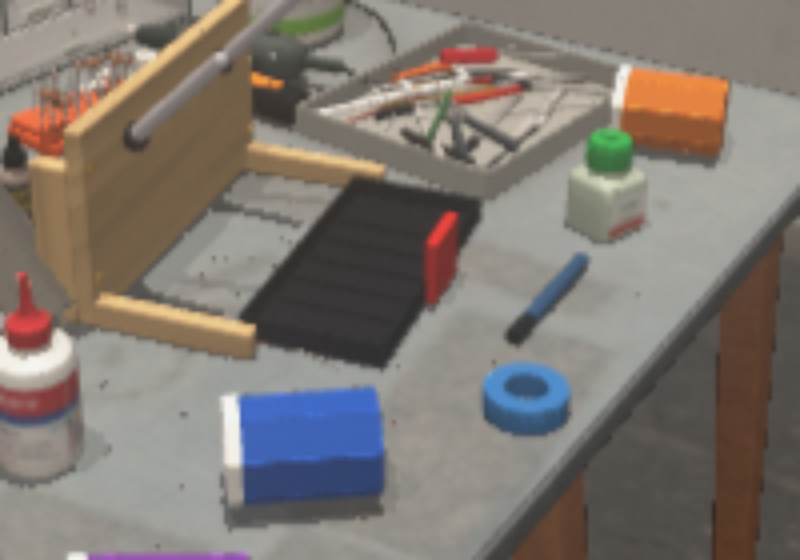

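The crop confirms the blue cup (white band at its far end), the orange cup, the red tab with the tray drawn out, and the tape and marker lying clear of them. Next I need the rack pose, the pegs and the cup axes.

```bash
python3 - <<'E'
from h import *
m=np.load('m1.npz')
for n in 'sd':
    X=m[n];x,y,z=X[...,0],X[...,1],X[...,2]
    for name,(cx,cy) in dict(blue=(.41,.405),orange=(.415,-.14)).items():
        k=(abs(x-cx)<.09)&(abs(y-cy)<.06)&(z>.0575)&(z<.068); Q=X[k]
        r=cv2.minAreaRect((Q[:,:2]*1000).astype(np.float32)); print(n,name,k.sum(),r, np.median(Q[:,2]).round(4))
    if n=='s':
        p=m['sp'];hsv=cv2.cvtColor(p,cv2.COLOR_RGB2HSV);w=(hsv[...,0]>=10)&(hsv[...,0]<25)&(hsv[...,1]>70)
        k=w&(z>.03)&(z<.14)&(x>.58)&(x<.75)&(y>0)&(y<.36); Q=X[k]
        for it in range(5):
            A=np.c_[Q[:,1],np.ones(len(Q))]; c,*_=np.linalg.lstsq(A,Q[:,0],rcond=None); e=abs(Q[:,0]-A@c); Q=Q[e<max(.003,np.percentile(e,80) if it<3 else 0)]
        print('face x=%.4f*y+%.4f'%tuple(c),len(Q),e.mean())
    k=(z>.143)&(z<.156)&(x>.58)&(x<.75)&(y>-.05)&(y<.38);Q=X[k];
    r=cv2.minAreaRect((Q[:,:2]*1000).astype(np.float32));print(n,'top',k.sum(),r,Q[:,:2].min(0),Q[:,:2].max(0))
    k=(z>.165)&(z<.20)&(x>.5)&(x<.68)&(y>.0)&(y<.38);Q=X[k]
    for a in (0,.2):
        q=Q[(Q[:,1]>a)&(Q[:,1]<a+.2)]
        if len(q): 
            h=q[q[:,2]>.183]; print('peg',len(q),np.median(q,0).round(4),np.median(h,0).round(4) if len(h) else '')
    k=(z>.035)&(z<.06)&(abs(x-.461)<.02)&(abs(y-.16)<.04);Q=X[k];print('tab',np.median(Q,0),Q.min(0),Q.max(0))
    for nm,(cx,cy) in dict(glue=(.57,.465),jar=(.405,.012)).items():
        k=(z>.02)&(abs(x-cx)<.05)&(abs(y-cy)<.05);Q=X[k];print(nm,np.percentile(Q,[3,97],axis=0).round(3).tolist())
E
```

```text
s blue 322 ((416.99017333984375, 396.5198059082031), (89.35985565185547, 35.50353240966797), 40.7767219543457) 0.0605
s orange 125 ((424.2728271484375, -153.5567626953125), (88.77096557617188, 36.55091094970703), 21.140159606933594) 0.0609
face x=-0.2091*y+0.7058 1011 0.0007658909199219321
s top 324 ((648.1605834960938, 197.48333740234375), (60.086307525634766, 271.9527282714844), 11.517179489135742) [0.60496664 0.06844026] [0.70217093 0.3352678 ]
peg 49 [0.6167 0.1207 0.1789] [0.6076 0.1189 0.1883]
peg 55 [0.5864 0.2583 0.1796] [0.5801 0.256  0.1881]
tab [0.46015451 0.1634614  0.04873715] [0.45431303 0.13187997 0.03518938] [0.47096724 0.18343286 0.05520097]
glue [[0.545, 0.44, 0.023], [0.583, 0.48, 0.113]]
jar [[0.382, -0.006, 0.021], [0.428, 0.03, 0.077]]
d blue 322 ((416.6607971191406, 396.4658203125), (91.8061294555664, 33.3151741027832), 39.00844955444336) 0.0602
d orange 104 ((421.00567626953125, -152.724609375), (89.48175811767578, 36.30546188354492), 13.266647338867188) 0.0603
d top 298 ((645.8530883789062, 198.2866668701172), (59.92578887939453, 268.7386474609375), 11.871514320373535) [0.60189874 0.07020731] [0.70028436 0.33537222]
peg 56 [0.6165 0.121  0.1782] [0.6078 0.1196 0.1864]
peg 75 [0.587  0.2584 0.1779] [0.5792 0.2558 0.1869]
tab [0.46055904 0.17289661 0.04990672] [0.45440824 0.13584344 0.03523142] [0.46901652 0.18327987 0.05327418]
glue [[0.544, 0.452, 0.023], [0.589, 0.48, 0.113]]
jar [[0.382, -0.003, 0.022], [0.429, 0.03, 0.076]]
```

```bash
cat > t.py <<'E'
import sys
from h import *
# t.py r u v z yaw (rack frame, mm, TCP) | w x y z yaw (world, mm): print tool-frame increment from the present pose
O=np.array([.664,.2015]); A=np.radians(11.8); M=np.array([[np.cos(A),-np.sin(A)],[np.sin(A),np.cos(A)]])
o=manip.observe(); p=o['tool_pos']; yaw=o['ee_rot'][2]
R=Ro.from_euler('xyz',o['ee_rot'],degrees=True).as_matrix()
r=M.T@(p[:2]-O)
print('t',round(o['time_s'],2),'rack mm',(r*1000).round(1),'z',round(p[2]*1000,1),'yaw',round(yaw,2),'F',o['force'].round(1),'Frack',(M.T@o['force'][:2]).round(1),'w',o['width'].round(4),'gf',o['gripper_force'],'q6',o['joint_pos'][5].round(1))
a=sys.argv[1:]
while a:
    q=np.array(a[1:4],float)/1000
    if a[0]=='r': q[:2]=O+M@q[:2]
    d=R.T@(q-p); print('->',d.round(4),'roll',round(-np.radians(float(a[4])-yaw),3)); a=a[5:]
E
python3 t.py r -258 0 160 11.8 r -258 0 28 11.8; python3 -c "
import numpy as np
X=np.load('m1.npz')['s'];print(X[254,327],X[280,321])"
```

```text
[0.38596912 0.13815894 0.01151978] [0.33664146 0.26905665 0.01997386]Traceback (most recent call last):
  File "t.py", line 8, in <module>
    print('t',round(o['time_s'],2),'rack mm',(r*1000).round(1),'z',round(p[2]*1000,1),'yaw',round(yaw,2),'F',o['force'].round(1),'Frack',(M.T@o['force'][:2]).round(1),'w',o['width'].round(4),'gf',o['gripper_force'],'q6',o['joint_pos'][5].round(1))
                                                                                                                                                                           ^^^^^^^^^^^^^^^^
AttributeError: 'float' object has no attribute 'round'
```

```bash
sed -i "s/o\['width'\].round(4)/round(o['width'],4)/" t.py
python3 t.py r -258 0 160 11.8 r -258 0 28 11.8
```

```text
t 0.1 rack mm [-584.7 -600.6] z 230.2 yaw 22.96 F [-0.6 -0.9 -0.4] Frack [-0.8 -0.8] w 0.0854 gf 0.0 q6 -5.9
-> [ 0.4368 -0.5258  0.0714] roll 0.195
-> [ 0.4368 -0.5255  0.2034] roll 0.195
```

Emit:
{"op": "jog_arm", "data": {
  "increments": [
    [0.036,-0.044,0,0],
    [0.073,-0.088,0,0.02],
    [0.109,-0.131,0,0.05],
    [0.146,-0.175,0,0.08],
    [0.182,-0.219,0,0.1],
    [0.218,-0.263,0,0.12],
    [0.255,-0.307,0.01,0.15],
    [0.291,-0.35,0.02,0.195]
  ],
  "fingers": 0,
  "grip_force": 30
}}

```text
time_s: 1.1
tool_pos: [0.346, -0.0688, 0.2109]
ee_rot: [180.0, -0.0, 11.7]
force: [0.5, 0.5, 0.4]
width: -0.0001
gripper_force: 0.0
```

```bash
python3 t.py r -258 0 160 11.8 r -258 0 28 11.8
```

```text
t 1.1 rack mm [-366.5 -199.6] z 210.9 yaw 11.69 F [0.5 0.5 0.4] Frack [0.6 0.3] w -0.0001 gf 0.0 q6 57.8
-> [ 0.1081 -0.1998  0.0509] roll -0.002
-> [ 0.108  -0.1999  0.1829] roll -0.002
```

Emit:
{"op": "jog_arm", "data": {
  "increments": [
    [0.03,-0.05,0.02,0],
    [0.06,-0.1,0.04,0],
    [0.085,-0.15,0.06,0],
    [0.108,-0.2,0.09,0],
    [0.108,-0.2,0.14,0],
    [0.108,-0.2,0.182,0],
    [0.125,-0.2,0.182,0],
    [0.145,-0.2,0.182,0]
  ]
}}

```text
time_s: 2.1
tool_pos: [0.446, 0.1547, 0.0277]
ee_rot: [180.0, 0.2, 11.8]
force: [0.6, 0.7, 0.2]
width: -0.0003
gripper_force: 0.0
```

```bash
python3 t.py r -126 0 28 11.8
```

```text
t 2.1 rack mm [-222.9   -1.2] z 27.7 yaw 11.81 F [0.6 0.7 0.2] Frack [0.8 0.6] w -0.0003 gf 0.0 q6 90.4
-> [ 0.0969 -0.0012 -0.0006] roll 0.0
```

Emit:
{"op": "jog_arm", "data": {
  "increments": [
    [0.015,0,0,0],
    [0.03,0,0,0],
    [0.045,0,0,0],
    [0.06,0,0,0],
    [0.072,0,0,0],
    [0.08,0,0,0],
    [0.084,0,0,0],
    [0.087,0,0,0]
  ]
}}

```text
time_s: 3.1
tool_pos: [0.5324, 0.1725, 0.0295]
ee_rot: [180.0, -0.0, 11.8]
force: [-1.4, 0.6, -0.7]
width: -0.0002
gripper_force: 0.8
```

```bash
python3 t.py r -126 0 28 11.8; python3 - <<'E'
from h import *
c=cam('scene');X=cloud(c);h=cv2.cvtColor(c['pixels'],cv2.COLOR_RGB2HSV)
k=((h[...,0]<5)|(h[...,0]>174))&(h[...,1]>170)&(X[...,2]>.03)&(X[...,2]<.06)&(X[...,0]<.6)&(X[...,0]>.44)&(abs(X[...,1]-.18)<.06)
Q=X[k];print(len(Q));A=np.radians(11.8);u=(Q[:,:2]-[.664,.2015])@[np.cos(A),np.sin(A)];print(u.min(),np.median(u),u.max())
E
```

```text
t 3.1 rack mm [-134.7   -1.5] z 29.5 yaw 11.79 F [-1.4  0.6 -0.7] Frack [-1.3  0.9] w -0.0002 gf 0.793635053341859 q6 90.4
-> [ 0.0087 -0.0015  0.0015] roll -0.0
9
-0.12140491496825387 -0.11890401663308728 -0.11667622109745247
```

Emit:
{"op": "jog_arm", "data": {
  "increments": [
    [0.002,0,0,0],
    [0.004,0,0,0],
    [0.006,0,0,0],
    [0.006,0,0,0]
  ]
}}

```text
time_s: 3.65
tool_pos: [0.5339, 0.1729, 0.0295]
ee_rot: [180.0, 0.6, 11.8]
force: [-14.1, -3.8, 9.3]
width: -0.0001
gripper_force: 7.1
```

```bash
python3 t.py r -126 0 28 11.8
```

```text
t 3.65 rack mm [-133.2   -1.4] z 29.5 yaw 11.81 F [-14.1  -3.8   9.3] Frack [-14.6  -0.8] w -0.0001 gf 7.108693420886993 q6 90.4
-> [ 0.0073 -0.0014  0.0015] roll 0.0
```

The tray is against its stop: 14.6 N with only 1.5 mm more travel. On to the blue cup.

Emit:
{"op": "jog_arm", "data": {
  "increments": [
    [-0.01,0,0,0],
    [-0.03,0,0,0],
    [-0.03,0,-0.05,0],
    [-0.03,0,-0.1,0],
    [-0.03,0,-0.15,0]
  ],
  "fingers": 0.085
}}

```text
time_s: 4.28
tool_pos: [0.5091, 0.1678, 0.1813]
ee_rot: [-180.0, -0.2, 11.8]
force: [1.2, -0.3, -1.0]
width: 0.0848
gripper_force: 0.0
```

```bash
python3 t.py w 390 375 180 39
```

```text
t 4.28 rack mm [-158.6   -1.4] z 181.3 yaw 11.79 F [ 1.2 -0.3 -1. ] Frack [ 1.1 -0.5] w 0.0848 gf 0.0 q6 90.4
-> [-0.0742 -0.2272  0.0011] roll -0.475
```

Emit:
{"op": "jog_arm", "data": {
  "increments": [
    [-0.015,-0.045,0,-0.1],
    [-0.03,-0.09,0,-0.2],
    [-0.045,-0.135,0,-0.3],
    [-0.06,-0.18,0,-0.4],
    [-0.074,-0.227,0,-0.475],
    [-0.074,-0.227,0,-0.475]
  ]
}}

```text
time_s: 5.03
tool_pos: [0.3885, 0.3775, 0.1797]
ee_rot: [-180.0, -0.1, 39.3]
force: [0.2, 0.1, -1.0]
width: 0.0852
gripper_force: 0.0
```

```bash
cat > cup.py <<'E'
import sys
from h import *
# top-facet pose of the cup near (x,y) from all cameras
cx,cy=map(float,sys.argv[1:3]); Qs=[]
for n in ('scene','wrist','side'):
    c=cam(n,'w_%s.png'%sys.argv[3] if n=='wrist' else None); X=cloud(c,n=='wrist')
    k=(abs(X[...,0]-cx)<.075)&(abs(X[...,1]-cy)<.065)&(X[...,2]>.0578)&(X[...,2]<.066); Q=X[k]
    if len(Q)<20: print(n,len(Q)); continue
    mid=np.median(Q,0); r=cv2.minAreaRect((Q[:,:2]*1000).astype(np.float32))
    D=Q[:,:2]-Q[:,:2].mean(0); w,v=np.linalg.eigh(D.T@D); a=np.degrees(np.arctan2(v[1,1],v[0,1]))%180
    print(n,len(Q),'rect',np.round(r[0],1),np.round(r[1],1),'%.1f'%r[2],'pca %.1f'%a,'mean',Q.mean(0).round(4))
E
python3 cup.py .415 .397 blue; python3 t.py w 405.5 387 12 40
```

```text
scene 307 rect [418.5 395.1] [88.7 34.7] 41.2 pca 40.5 mean [0.4176 0.3969 0.0605]
wrist 3556 rect [417.8 393.8] [90.7 30.4] 40.6 pca 40.3 mean [0.4192 0.395  0.0594]
side 312 rect [417.2 395.8] [90.1 30.9] 39.6 pca 38.6 mean [0.4178 0.3979 0.0602]
t 5.17 rack mm [-232.5  225.2] z 179.5 yaw 38.97 F [ 0.2 -0.2  0.6] Frack [ 0.1 -0.2] w 0.0849 gf 0.0 q6 88.8
-> [ 0.0195 -0.0005  0.1675] roll -0.018
```

View pics/w_blue.png

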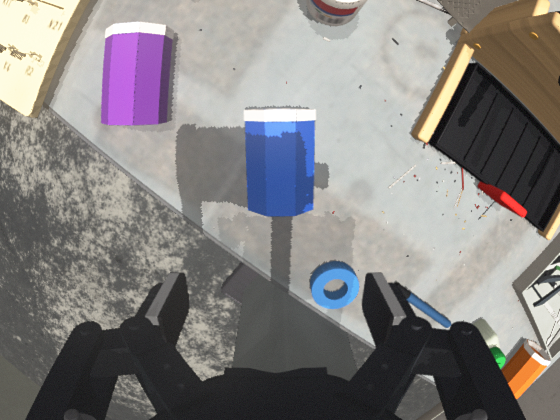

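The wrist view shows the blue cup at (280,162) with its white band at the far end. The tray is home under the rack at right and the purple decoy is at (137,75). The cup centre is (0.418, 0.3945) with its axis at 40.3°.

```bash
python3 t.py w 406.5 384.8 10 40.3
```

```text
t 5.17 rack mm [-232.5  225.2] z 179.5 yaw 38.97 F [ 0.2 -0.2  0.6] Frack [ 0.1 -0.2] w 0.0849 gf 0.0 q6 88.8
-> [0.0189 0.0019 0.1695] roll -0.023
```

Emit:
{"op": "jog_arm", "data": {
  "increments": [
    [0.019,0.002,0.04,-0.023],
    [0.019,0.002,0.09,-0.023],
    [0.019,0.002,0.135,-0.023],
    [0.019,0.002,0.16,-0.023],
    [0.019,0.002,0.17,-0.023],
    [0.019,0.002,0.17,-0.023]
  ],
  "fingers": 0.085
}}

```text
time_s: 5.92
tool_pos: [0.4066, 0.3844, 0.0093]
ee_rot: [180.0, 0.0, 40.2]
force: [-0.6, -0.3, 0.4]
width: 0.0848
gripper_force: 0.0
```

Emit:
{"op": "jog_arm", "data": {
  "increments": [
    [0,0,0,0],
    [0,0,0,0],
    [0,0,0,0],
    [0,0,0,0],
    [0,0,-0.03,0],
    [0,0,-0.08,0],
    [0,0,-0.13,0],
    [0,0,-0.19,0]
  ],
  "fingers": 0.05,
  "grip_force": 25
}}

```text
time_s: 6.92
tool_pos: [0.4048, 0.3847, 0.1993]
ee_rot: [-180.0, 0.2, 40.3]
force: [1.0, 0.5, -0.9]
width: 0.0594
gripper_force: 27.7
```

```bash
python3 t.py r -160 70 200 11.8; python3 - <<'E'
from h import *
cam('side','d2.png')
E
```

```text
t 6.92 rack mm [-216.2  232.3] z 199.3 yaw 40.35 F [ 1.   0.5 -0.9] Frack [1.1 0.3] w 0.0594 gf 27.66259178853943 q6 87.4
-> [-0.0282  0.1694 -0.0006] roll 0.498
```

View pics/d2.png

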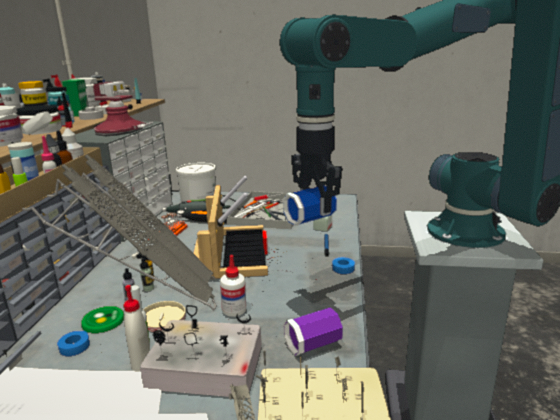

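The side view shows the blue cup held level at (310,205), with its band towards the rack. I'll move it in front of the left peg.

Emit:
{"op": "jog_arm", "data": {
  "increments": [
    [-0.007,0.035,0,0.1],
    [-0.014,0.075,0,0.2],
    [-0.02,0.12,0,0.3],
    [-0.028,0.15,0.01,0.4],
    [-0.028,0.169,0.025,0.498],
    [-0.028,0.169,0.044,0.498],
    [-0.028,0.169,0.044,0.498]
  ]
}}

```text
time_s: 7.85
tool_pos: [0.4919, 0.2383, 0.1523]
ee_rot: [180.0, 0.3, 11.9]
force: [0.6, 0.1, -1.1]
width: 0.0597
gripper_force: 27.7
```

```bash
python3 t.py r -108 70 154.5 11.8; python3 - <<'E'
from h import *
A=np.radians(11.8); M=np.array([[np.cos(A),-np.sin(A)],[np.sin(A),np.cos(A)]])
for n in('scene','side'):
    c=cam(n);X=cloud(c);h=cv2.cvtColor(c['pixels'],cv2.COLOR_RGB2HSV).astype(int)
    r=(X[...,:2]-[.664,.2015])@M; z=X[...,2]
    k=(h[...,0]>105)&(h[...,0]<125)&(h[...,1]>140)&(z>.12)&(z<.26)&(abs(r[...,1]-.07)<.05)
    # silhouette in u-z plane
    q=np.c_[r[...,0][k],z[k]]*1000; print(n,k.sum(),np.percentile(q,[2,98],axis=0).round(1).tolist())
    t=q[q[:,1]>np.percentile(q[:,1],60)]; print('top slope deg',np.degrees(np.arctan(np.polyfit(t[:,0],t[:,1],1)[0])))
    k=(h[...,1]<60)&(z>.16)&(z<.20)&(abs(r[...,1]-.07)<.015)&(r[...,0]>-.09)&(r[...,0]<-.03)
    print('peg',np.c_[r[k],z[k]].mean(0).round(4) if k.sum() else 0, k.sum())
E
```

```text
t 7.85 rack mm [-161.    71.2] z 152.3 yaw 11.9 F [ 0.6  0.1 -1.1] Frack [0.6 0. ] w 0.0597 gf 27.664742262277286 q6 98.0
-> [ 0.0529  0.0013 -0.0025] roll 0.002
scene 69 [[-188.3, 160.8], [-110.7, 200.6]]
top slope deg 9.438328885223827
peg [-0.0608  0.0712  0.1765] 67
side 587 [[-187.8, 147.6], [-113.9, 203.8]]
top slope deg -1.0761900693329645
peg [-0.0612  0.0711  0.1755] 89
```

Emit:
{"op": "jog_arm", "data": {
  "increments": [
    [0.01,0,-0.002,0],
    [0.02,0.0,-0.002,0],
    [0.03,0,-0.002,0],
    [0.04,0,-0.002,0],
    [0.05,0,-0.002,0],
    [0.053,0,-0.002,0]
  ]
}}

```text
time_s: 8.7
tool_pos: [0.5465, 0.249, 0.157]
ee_rot: [180.0, 0.0, 11.8]
force: [-0.1, -0.5, -2.1]
width: 0.0598
gripper_force: 27.7
```

```bash
python3 t.py r -72 71 191 11.8
```

```text
t 8.7 rack mm [-105.3   70.6] z 157.0 yaw 11.78 F [-0.1 -0.5 -2.1] Frack [-0.2 -0.5] w 0.0598 gf 27.663834455015603 q6 97.3
-> [ 0.0333 -0.0004 -0.034 ] roll -0.0
```

Emit:
{"op": "jog_arm", "data": {
  "increments": [
    [0.002,0,-0.002,0],
    [0.004,0,-0.004,0],
    [0.006,0,-0.006,0],
    [0.008,0,-0.008,0],
    [0.01,0,-0.01,0],
    [0.012,0,-0.012,0]
  ],
  "grip_force": 20
}}

```text
time_s: 9.45
tool_pos: [0.556, 0.2508, 0.1689]
ee_rot: [179.9, 0.3, 11.8]
force: [-5.9, -1.7, -1.9]
width: 0.0594
gripper_force: 26.4
```

```bash
python3 t.py r -72 71 191 11.8; python3 - <<'E'
from h import *
A=np.radians(11.8); M=np.array([[np.cos(A),-np.sin(A)],[np.sin(A),np.cos(A)]])
c=cam('side','d3.png');X=cloud(c);h=cv2.cvtColor(c['pixels'],cv2.COLOR_RGB2HSV).astype(int)
cv2.imwrite('pics/d3c.png',cv2.resize(c['pixels'][110:260,170:370],(800,600))[:,:,::-1])
E
```

```text
t 9.45 rack mm [-95.7  70.4] z 168.9 yaw 11.79 F [-5.9 -1.7 -1.9] Frack [-6.1 -0.5] w 0.0594 gf 26.427443574370955 q6 97.2
-> [ 0.0236 -0.0006 -0.0222] roll -0.0
```

View pics/d3c.png

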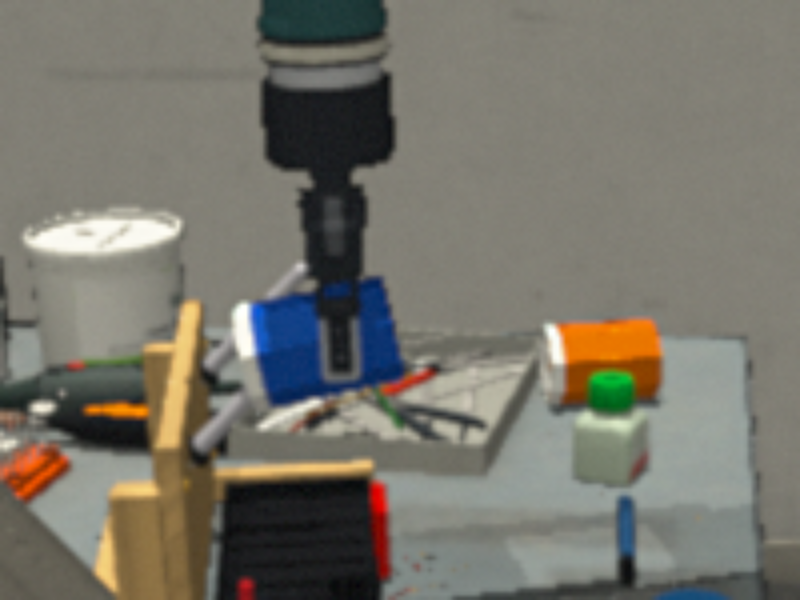

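The crop shows the left peg inside the mouth near (245,400), with the cup already turned mouth-down about 12° in the grip. The pivot works, so I'll continue.

Emit:
{"op": "jog_arm", "data": {
  "increments": [
    [0.003,0,-0.003,0],
    [0.006,0,-0.006,0],
    [0.009,0,-0.009,0],
    [0.012,0,-0.012,0],
    [0.015,0,-0.015,0],
    [0.018,0,-0.018,0],
    [0.021,0,-0.021,0],
    [0.024,0,-0.024,0]
  ]
}}

```text
time_s: 10.5
tool_pos: [0.581, 0.2565, 0.1927]
ee_rot: [180.0, 0.1, 11.8]
force: [-1.2, -0.1, -9.6]
width: 0.06
gripper_force: 25.1
```

```bash
cat > th.py <<'E'
from h import *
import sys
A=np.radians(11.8); M=np.array([[np.cos(A),-np.sin(A)],[np.sin(A),np.cos(A)]])
v0=float(sys.argv[1]);lo,hi=map(int,sys.argv[2:4])
c=cam('side');X=cloud(c);h=cv2.cvtColor(c['pixels'],cv2.COLOR_RGB2HSV).astype(int)
r=(X[...,:2]-[.664,.2015])@M; z=X[...,2]
k=(h[...,0]>lo)&(h[...,0]<hi)&(h[...,1]>140)&(z>.08)&(z<.27)&(abs(r[...,1]-v0)<.05)&(r[...,0]>-.25)
q=np.c_[r[...,0][k],z[k]]*1000; rc=cv2.minAreaRect(q.astype(np.float32)); print('cup silhouette (u,z)',k.sum(),np.round(rc[0],1),np.round(rc[1],1),round(rc[2],1),q.min(0),q.max(0))
E
python3 t.py r -45 71 163 11.8; python3 th.py .07 105 125
```

```text
t 10.5 rack mm [-70.   70.8] z 192.7 yaw 11.8 F [-1.2 -0.1 -9.6] Frack [-1.2  0.2] w 0.06 gf 25.074874539859593 q6 96.9
-> [ 0.0251 -0.0002  0.0297] roll -0.0
cup silhouette (u,z) 676 [-71.9 208.1] [60.6 83.1] 49.7 [-117.58625637  161.36381301] [-23.13614235 257.65010961]
```

Emit:
{"op": "jog_arm", "data": {
  "increments": [
    [-0.005,0,0.005,0],
    [-0.003,0,0.013,0],
    [0.002,0,0.018,0],
    [0.007,0,0.023,0],
    [0.012,0,0.028,0],
    [0.017,0,0.033,0],
    [0.018,0,0.038,0],
    [0.018,0,0.038,0]
  ]
}}

```text
time_s: 11.55
tool_pos: [0.5985, 0.26, 0.1549]
ee_rot: [180.0, 0.1, 11.8]
force: [-1.1, -0.3, -1.4]
width: 0.0599
gripper_force: 26.2
```

```bash
python3 t.py; python3 th.py .07 105 125
```

```text
t 11.55 rack mm [-52.2  70.7] z 154.9 yaw 11.79 F [-1.1 -0.3 -1.4] Frack [-1.1 -0. ] w 0.0599 gf 26.191984503529966 q6 96.7
cup silhouette (u,z) 661 [-51.7 171.3] [61.4 80.3] 51.9 [-101.64319407  123.95248903] [ -5.02441989 220.2560162 ]
```

Emit:
{"op": "jog_arm", "data": {
  "increments": [
    [-0.004,0,0.004,0],
    [-0.008,0,0.008,0],
    [-0.012,0,0.012,0],
    [-0.014,0,0.014,0],
    [-0.012,0,0.016,0],
    [-0.01,0,0.018,0],
    [-0.01,0,0.018,0]
  ]
}}

```text
time_s: 12.48
tool_pos: [0.5886, 0.258, 0.1378]
ee_rot: [180.0, 0.0, 11.8]
force: [-3.9, -0.3, 2.7]
width: 0.0596
gripper_force: 26.4
```

```bash
python3 t.py; python3 th.py .07 105 125;python3 - <<'E'
from h import *
a=cam('side')['pixels'][110:260,170:370];b=cam('scene')['pixels'][150:300,170:370]
cv2.imwrite('pics/b4.png',cv2.resize(np.hstack([a,b]),(800,300),interpolation=cv2.INTER_CUBIC)[:,:,::-1])
E
```

```text
t 12.47 rack mm [-62.2  70.7] z 137.8 yaw 11.79 F [-3.9 -0.3  2.7] Frack [-3.9  0.5] w 0.0596 gf 26.412204494699836 q6 96.8
cup silhouette (u,z) 663 [-63.9 155.2] [60.3 84.8] 50.2 [-110.74262915  106.42968158] [-14.5474613  205.53483895]
```

View pics/b4.png

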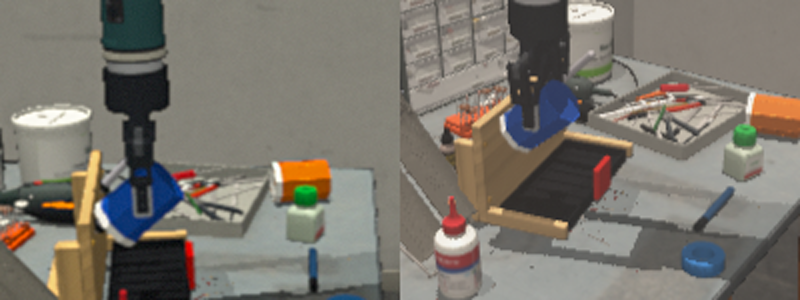

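Both views show the cup on the left peg mouth-down, with the floor pressing on the tip (force along the peg). I'll settle it slightly and release.

Emit:
{"op": "jog_arm", "data": {
  "increments": [
    [0,0,0.002,0],
    [0,0,0.004,0],
    [0,0,0.004,0]
  ]
}}

```text
time_s: 13.0
tool_pos: [0.589, 0.2581, 0.1374]
ee_rot: [-180.0, -0.2, 11.8]
force: [-7.6, -2.7, 13.4]
width: 0.0598
gripper_force: 27.8
```

Emit:
{"op": "jog_arm", "data": {
  "increments": [
    [0,0,0,0],
    [0,0,0,0],
    [0,0,0,0],
    [0,0,0,0],
    [0,0,-0.01,0],
    [0,0,-0.03,0],
    [0,0,-0.06,0],
    [0,0,-0.1,0]
  ],
  "fingers": 0.085
}}

```text
time_s: 14.0
tool_pos: [0.5885, 0.2579, 0.2338]
ee_rot: [180.0, 0.1, 11.8]
force: [0.0, 0.2, 0.1]
width: 0.0848
gripper_force: 0.0
```

```bash
python3 th.py .07 105 125; python3 t.py w 400 -156 190 17
```

```text
cup silhouette (u,z) 914 [-66.4 151.3] [60.7 80.7] 45.3 [-115.24961102  102.72389977] [-18.89268744 199.02504908]
t 14.05 rack mm [-59.9  70.9] z 242.0 yaw 11.79 F [0.5 1.2 4.8] Frack [0.7 1. ] w 0.0848 gf 0.0 q6 96.8
-> [-0.2721  0.367   0.0485] roll -0.091
```

Emit:
{"op": "jog_arm", "data": {
  "increments": [
    [-0.035,0.04,0,0],
    [-0.07,0.085,0,0],
    [-0.105,0.135,0,-0.01],
    [-0.14,0.185,0,-0.03],
    [-0.175,0.235,0.01,-0.05],
    [-0.21,0.285,0.02,-0.07],
    [-0.245,0.33,0.035,-0.09],
    [-0.272,0.367,0.048,-0.09]
  ]
}}

```text
time_s: 15.05
tool_pos: [0.3967, -0.1587, 0.1858]
ee_rot: [179.9, -0.1, 16.9]
force: [0.0, -0.2, -0.7]
width: 0.0852
gripper_force: 0.0
```

```bash
python3 cup.py .42 -.152 orange; python3 t.py w 409 -156 10 17
```

```text
scene 122 rect [ 423.8 -154.1] [90.  37.9] 17.0 pca 14.7 mean [ 0.4232 -0.1507  0.0607]
wrist 3457 rect [ 421.9 -155.2] [90.  30.1] 15.8 pca 15.6 mean [ 0.4238 -0.1547  0.0594]
side 99 rect [ 420.9 -151.3] [90.9 36.8] 16.3 pca 15.2 mean [ 0.4218 -0.1502  0.0603]
t 15.2 rack mm [-335.3 -297.5] z 185.1 yaw 16.68 F [ 0.5  0.4 -0.2] Frack [0.5 0.3] w 0.0853 gf 0.0 q6 43.9
-> [0.0125 0.0014 0.1751] roll -0.006
```

View pics/w_orange.png

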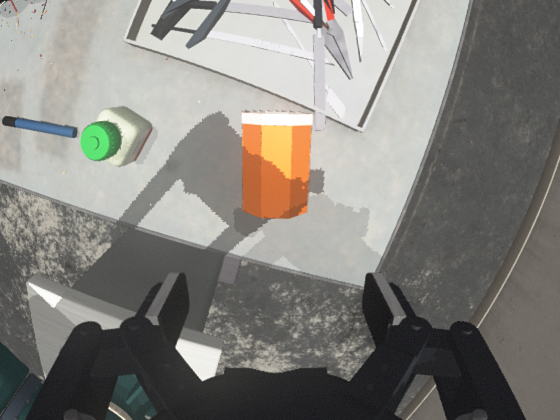

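The wrist view shows the orange cup at (277,165) with its band forward and the tool tray's corner just beyond the mouth at (360,130). The jar is clear at (115,137). The cup centre is (0.4225, -0.155) with its axis at 15.7°.

```bash
python3 t.py w 408 -159 10 15.7
```

```text
t 15.2 rack mm [-335.3 -297.5] z 185.1 yaw 16.68 F [ 0.5  0.4 -0.2] Frack [0.5 0.3] w 0.0853 gf 0.0 q6 43.9
-> [0.0107 0.004  0.1751] roll 0.017
```

Emit:
{"op": "jog_arm", "data": {
  "increments": [
    [0.011,0.004,0.04,0.017],
    [0.011,0.004,0.09,0.017],
    [0.011,0.004,0.135,0.017],
    [0.011,0.004,0.163,0.017],
    [0.011,0.004,0.175,0.017],
    [0.011,0.004,0.175,0.017]
  ]
}}

```text
time_s: 15.95
tool_pos: [0.4098, -0.1569, 0.0106]
ee_rot: [-180.0, -0.0, 16.0]
force: [0.8, -0.4, -0.5]
width: 0.0848
gripper_force: 0.0
```

Emit:
{"op": "jog_arm", "data": {
  "increments": [
    [0,0,0,0],
    [0,0,0,0],
    [0,0,0,0],
    [0,0,0,0],
    [0,0,-0.03,0],
    [0,0,-0.08,0],
    [0,0,-0.13,0],
    [0,0,-0.16,0]
  ],
  "fingers": 0.05,
  "grip_force": 25
}}

```text
time_s: 16.95
tool_pos: [0.4099, -0.1579, 0.1733]
ee_rot: [179.8, -0.2, 16.0]
force: [0.6, -0.2, -1.1]
width: 0.0593
gripper_force: 27.8
```

```bash
python3 t.py r -165 -69.5 155 11.8
```

```text
t 16.95 rack mm [-322.2 -299.9] z 173.3 yaw 15.96 F [ 0.6 -0.2 -1.1] Frack [ 0.6 -0.3] w 0.0593 gf 27.791953816704336 q6 45.6
-> [ 0.1735 -0.2184  0.0181] roll 0.073
```

Emit:
{"op": "jog_arm", "data": {
  "increments": [
    [0.028,-0.036,0,0],
    [0.056,-0.072,0,0.02],
    [0.084,-0.108,0,0.04],
    [0.112,-0.144,0.005,0.06],
    [0.14,-0.18,0.01,0.073],
    [0.16,-0.205,0.018,0.073],
    [0.1735,-0.2184,0.018,0.073],
    [0.1735,-0.2184,0.018,0.073]
  ]
}}

```text
time_s: 17.95
tool_pos: [0.5162, 0.1006, 0.1522]
ee_rot: [180.0, 0.0, 11.9]
force: [0.3, 0.0, -0.6]
width: 0.0597
gripper_force: 27.7
```

```bash
python3 t.py r -106 -69.5 156 11.8; python3 th.py -.07 5 18; python3 - <<'E'
from h import *
A=np.radians(11.8); M=np.array([[np.cos(A),-np.sin(A)],[np.sin(A),np.cos(A)]])
c=cam('scene');X=cloud(c);h=cv2.cvtColor(c['pixels'],cv2.COLOR_RGB2HSV).astype(int);r=(X[...,:2]-[.664,.2015])@M; z=X[...,2]
k=(h[...,1]<60)&(z>.16)&(z<.20)&(abs(r[...,1]+.07)<.015)&(r[...,0]>-.09)&(r[...,0]<-.03)
print('peg',np.c_[r[k],z[k]].mean(0).round(4) if k.sum() else 0, k.sum())
E
```

```text
t 17.95 rack mm [-165.3  -68.5] z 152.2 yaw 11.86 F [ 0.3  0.  -0.6] Frack [ 0.3 -0.1] w 0.0597 gf 27.721865521307336 q6 83.0
-> [ 0.0593  0.001  -0.0038] roll 0.001
cup silhouette (u,z) 506 [ 77.  200.9] [555.8  75.7] 6.4 [-197.35830079  140.36030307] [348.86402048 269.66570078]
peg [-0.0606 -0.0698  0.177 ] 57
```

Emit:
{"op": "jog_arm", "data": {
  "increments": [
    [0.012,0.001,-0.003,0],
    [0.024,0.001,-0.003,0],
    [0.036,0.001,-0.003,0],
    [0.046,0.001,-0.003,0],
    [0.054,0.001,-0.003,0],
    [0.058,0.001,-0.004,0]
  ]
}}

```text
time_s: 18.8
tool_pos: [0.5733, 0.1113, 0.156]
ee_rot: [180.0, 0.0, 11.8]
force: [0.4, -1.3, -1.5]
width: 0.0596
gripper_force: 27.7
```

Emit:
{"op": "jog_arm", "data": {
  "increments": [
    [0.003,0,-0.003,0],
    [0.006,0,-0.006,0],
    [0.009,0,-0.009,0],
    [0.012,0,-0.012,0],
    [0.012,0,-0.012,0]
  ],
  "grip_force": 20
}}

```text
time_s: 19.42
tool_pos: [0.5834, 0.1132, 0.1675]
ee_rot: [180.0, 0.2, 11.8]
force: [-5.5, -0.9, -3.7]
width: 0.0595
gripper_force: 25.6
```

```bash
sed -i 's/&(r\[...,0\]>-.25)/\&(r[...,0]>-.25)\&(r[...,0]<.005)/' th.py; python3 t.py r -72 -70 191 11.8; python3 th.py -.07 5 18
```

```text
t 19.43 rack mm [-97.  -69.9] z 167.5 yaw 11.78 F [-5.5 -0.9 -3.7] Frack [-5.6  0.2] w 0.0595 gf 25.60999332734127 q6 83.8
-> [ 0.0249  0.0001 -0.0236] roll -0.0
cup silhouette (u,z) 485 [-91.6 186.6] [59.9 78.8] 82.8 [-131.25952063  156.65700603] [-51.1319187  219.79046759]
```

Same behaviour as with the blue cup, already pitched about 7°. I'll continue.

Emit:
{"op": "jog_arm", "data": {
  "increments": [
    [0.003,0,-0.003,0],
    [0.006,0,-0.006,0],
    [0.009,0,-0.009,0],
    [0.012,0,-0.012,0],
    [0.015,0,-0.015,0],
    [0.018,0,-0.018,0],
    [0.022,0,-0.022,0],
    [0.025,0,-0.025,0]
  ]
}}

```text
time_s: 20.48
tool_pos: [0.6093, 0.1188, 0.1929]
ee_rot: [-180.0, 0.1, 11.8]
force: [-2.1, -0.4, -10.2]
width: 0.0594
gripper_force: 24.2
```

```bash
python3 t.py; python3 th.py -.07 5 18
```

```text
t 20.48 rack mm [-70.5 -69.7] z 192.9 yaw 11.8 F [ -2.1  -0.4 -10.2] Frack [-2.2  0.1] w 0.0594 gf 24.188333549536765 q6 84.0
cup silhouette (u,z) 553 [-70.5 209.4] [61.7 80.6] 52.9 [-119.99342827  165.16169422] [-24.88317699 256.68951024]
```

Emit:
{"op": "jog_arm", "data": {
  "increments": [
    [-0.005,0,0.005,0],
    [-0.003,0,0.013,0],
    [0.002,0,0.018,0],
    [0.007,0,0.023,0],
    [0.012,0,0.028,0],
    [0.017,0,0.033,0],
    [0.018,0,0.038,0],
    [0.018,0,0.038,0]
  ]
}}

```text
time_s: 21.52
tool_pos: [0.6265, 0.1223, 0.1544]
ee_rot: [-180.0, 0.1, 11.8]
force: [0.3, 0.3, -1.2]
width: 0.0596
gripper_force: 25.1
```

Emit:
{"op": "jog_arm", "data": {
  "increments": [
    [-0.004,0,0.004,0],
    [-0.008,0,0.008,0],
    [-0.012,0,0.012,0],
    [-0.014,0,0.014,0],
    [-0.012,0,0.016,0],
    [-0.01,0,0.018,0],
    [-0.01,0,0.018,0]
  ]
}}

```text
time_s: 22.4
tool_pos: [0.6185, 0.1205, 0.1382]
ee_rot: [180.0, -0.2, 11.8]
force: [3.6, 0.2, 3.5]
width: 0.0595
gripper_force: 25.7
```

```bash
python3 t.py; python3 th.py -.07 5 18
```

```text
t 22.4 rack mm [-61.1 -70. ] z 138.2 yaw 11.79 F [3.6 0.2 3.5] Frack [ 3.6 -0.5] w 0.0595 gf 25.748298754915595 q6 84.1
cup silhouette (u,z) 351 [-63.3 155.6] [62.  85.8] 51.5 [-109.98688907  131.61724644] [-12.78382985 206.54581837]
```

Force across the peg only, so the wall is resting on it but the floor isn't pressing yet. I'll push along the peg.

Emit:
{"op": "jog_arm", "data": {
  "increments": [
    [0.002,0,0.002,0],
    [0.004,0,0.004,0],
    [0.005,0,0.005,0],
    [0.005,0,0.005,0]
  ]
}}

```text
time_s: 22.95
tool_pos: [0.6199, 0.1207, 0.1368]
ee_rot: [179.9, 0.2, 11.8]
force: [-10.8, -2.0, 19.8]
width: 0.0594
gripper_force: 27.5
```

```bash
python3 t.py; python3 th.py -.07 5 18
```

```text
t 22.95 rack mm [-59.6 -70. ] z 136.8 yaw 11.79 F [-10.8  -2.   19.8] Frack [-10.9   0.3] w 0.0594 gf 27.54936578683555 q6 84.1
cup silhouette (u,z) 336 [-60.1 153.7] [62.1 81.7] 53.6 [-109.86039183  131.44554514] [-12.8746539  202.64708173]
```

Firm contact with the tip, so I'll release and retreat.

Emit:
{"op": "jog_arm", "data": {
  "increments": [
    [0,0,0,0],
    [0,0,0,0],
    [0,0,0,0],
    [0,0,0,0],
    [0,0,-0.01,0],
    [0,0,-0.03,0],
    [0,0,-0.06,0],
    [0,0,-0.1,0]
  ],
  "fingers": 0.085
}}

```text
time_s: 24.0
tool_pos: [0.6215, 0.1213, 0.2328]
ee_rot: [-180.0, 0.1, 11.8]
force: [0.3, 0.3, 1.5]
width: 0.085
gripper_force: 0.0
```

Emit:
{"op": "jog_arm", "data": {
  "increments": [
    [-0.03,0,-0.02,0],
    [-0.07,0,-0.03,0],
    [-0.12,0,-0.03,0],
    [-0.17,0.04,-0.03,0],
    [-0.2,0.09,-0.03,0],
    [-0.2,0.14,-0.03,0],
    [-0.2,0.18,-0.03,0],
    [-0.2,0.18,-0.03,0]
  ]
}}

```text
time_s: 25.0
tool_pos: [0.463, -0.098, 0.2629]
ee_rot: [180.0, -0.0, 11.5]
force: [-0.7, 0.7, 0.1]
width: 0.085
gripper_force: 0.0
```

```bash
python3 t.py; python3 th.py -.07 5 18; python3 th.py .07 105 125;python3 - <<'E'
from h import *
a=cam('side')['pixels'][110:260,170:370];b=cam('scene');p=b['pixels']
cv2.imwrite('pics/b5.png',cv2.resize(np.hstack([a,p[150:300,170:370]]),(800,300),interpolation=cv2.INTER_CUBIC)[:,:,::-1])
X=cloud(b);h=cv2.cvtColor(p,cv2.COLOR_RGB2HSV)
k=((h[...,0]<5)|(h[...,0]>174))&(h[...,1]>170)&(X[...,2]>.01)&(X[...,2]<.06)&(X[...,0]<.6)&(X[...,0]>.44)&(abs(X[...,1]-.18)<.06)
Q=X[k];A=np.radians(11.8);u=(Q[:,:2]-[.664,.2015])@[np.cos(A),np.sin(A)];print('tab front u',len(Q),np.percentile(u,[5,50,95]))
E
```

```text
t 25.0 rack mm [-258.  -252.1] z 262.9 yaw 11.54 F [-0.7  0.7  0.1] Frack [-0.6  0.8] w 0.085 gf 0.0 q6 59.7
cup silhouette (u,z) 483 [-54.2 140.9] [ 59.  112.8] 45.6 [-113.05596023  113.38350533] [ -2.21636107 198.99104935]
cup silhouette (u,z) 928 [-66.  151.3] [61.8 81.6] 46.1 [-115.31305505  102.58411466] [-18.90768418 199.06913716]
tab front u 29 [-0.12094522 -0.11760951 -0.11299802]
```

View pics/b5.png

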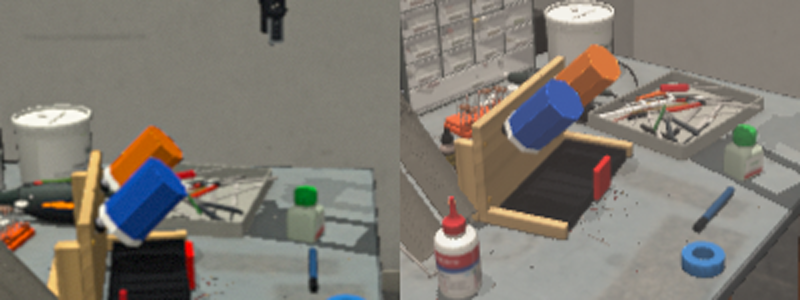

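Both cups hang at 45° in the two views: blue at (145,200) and orange at (145,155) on the left. Their measured floor corners are within about 2 mm of the fully-on pose, and the tab front is at -121 mm against -120.5 expected. Handing in.

```bash
python3 -c "
from station import manip
print(manip.hand_in())"
```

```text
the job is handed in; nothing more can be done
None
```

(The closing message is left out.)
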